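# Start a canister cap on its thread

## Task

Push the small white canister, its grey screw cap standing loose on the neck, across the bench until it is fully home in the open aluminium holder. Then turn the cap backward (anticlockwise from above) by its finger bar until you feel it drop into the start of the thread, and forward (clockwise) one full turn from there, without lifting it off and without disturbing the bottles, jar and marker around. Finish still gripping the finger bar, with the cap held one turn started: I will tighten it from there.

Things in the scene. Friction and masses are not known exactly. Their poses are not given: they have to be found in the camera images.
- canister: Loose flat white canister, standing: body 140 (its x) x 100 (y) x 85 mm high, a neck 44 mm wide in its middle, rim 120 mm above the bench. 0.42 to 0.84 kg; sliding it takes 2 to 7 N; too wide to grip. Origin: centre of the underside; z up; x runs along its long side and points, within 0.2 rad, along the holder's x.
- holder: Fixed U-shaped aluminium bracket, 40 mm high, 108 mm clear inside. Origin: the spot on the bench where the canister's origin lies when home; x points from the open mouth to the back stop, whose face is 71 mm from the origin; z up. The side walls begin at x = -50 mm, their flared ends at -87 mm. Home: at the back stop within 8 mm, and straight.
- cap_bar (a point): Centre of the finger bar on the loose grey cap: bar 46 mm long (this point's x), 12 mm thick (y), 18 mm high; its top is 9 mm above this point, the flat cap top 9 mm below. Cap 60 mm wide, 37 mm high below the bar, 45 g. It turns very easily and need not be pressed: fingers set loosely astride the bar (14 to 15 mm apart) turn it and leave it free to rise and drop.
- cap_pointer (a point): Point near the end of the finger bar that carries a small moulded pointer: 22 mm from the cap's axis along +x of cap_bar, at the same height. Heights of bar and pointer above the canister's underside: about 154 to 156 mm at the start, 158 mm just before the drop, 153 mm after it, 138 mm after one turn forward, 133 mm when fully closed.
- neck_rim (a point): Centre of the canister's neck rim, on the cap's axis, 120 mm above the underside. Right-hand three-start thread, 15 mm a turn (2.4 mm a radian). At the start the cap stands on the thread, not yet in it: turned backward (anticlockwise from above) it rides up for 0.8 to 1.75 rad, then drops 5 mm by its own weight, if the fingers let it. From there it screws down clockwise.
- squeeze_a: Bystander, to be left alone: small white squeeze bottle with orange spout, 29 mm wide, 93 mm high, standing loose. Origin: centre of the underside.
- squeeze_b: Bystander: the same kind of squeeze bottle.
- squeeze_c: Bystander: the same kind of squeeze bottle.
- dropper_a: Bystander: clear dropper bottle with white bulb, 37 mm wide, 134 mm high, standing loose. Origin: centre of the underside.
- dropper_b: Bystander: the same kind of dropper bottle.
- jar: Bystander: small amber jar, 48 mm wide, 62 mm high. Origin: centre of the underside.
- marker: Bystander: white marker pen lying on the bench, 132 mm long (x), 15 mm thick. Origin: middle of its underside.
There are look-alikes about, which are no part of the job. What is shaped like the part that bears cap_bar but blue or green is not meant.

How it is judged (in metres and radians):
On the way, in this order (a step that is already met when the one before it is completed fails the run):
1. the canister stands fully home in the holder (x of canister in the frame of holder above -0.008 m and y of canister in the frame of holder between -0.008 and 0.008 m and angle between the x axis of canister and the x axis of holder, either way round below 0.1 rad and height (world z) of canister below 0.006 m), for 0.2 s.
2. turned backward, the cap has dropped into the start of the thread (x of cap_pointer in the frame of canister above -0.0145 m and y of cap_pointer in the frame of canister above 0.004 m and z of cap_bar in the frame of canister between 0.15 and 0.156 m), for 0.1 s.
At the end, for the whole second after the job is handed in: The cap is screwed on by one turn from the drop (0.75 to 1.2 turns: bar centre 135 to 141.8 mm above the canister's underside), straight, at rest and gripped by the fingers with more than 1 N; the canister is flat on the bench, home in the holder within 8 mm and 0.1 rad (all of step 1 and z of cap_bar in the frame of canister between 0.135 and 0.1418 m and angle between the z axis of cap_bar and the z axis of canister, either way round below 0.1 rad and contact force between the fingers and cap above 1 N and linear speed of cap below 0.02 m/s and angular speed of cap below 0.2 rad/s); the arm keeps its last pose, push and grip.
It fails at once if the cap is lifted off the neck (z of cap_bar in the frame of canister above 0.1625 m).
It fails at once if a bystander is pushed away or knocked over (distance of any of squeeze_a, squeeze_b, squeeze_c, dropper_a, dropper_b, jar, marker from where it was at the start of the episode above 0.03 m or angle between any of squeeze_a, squeeze_b, squeeze_c, dropper_a, dropper_b, jar's own z axis and vertical above 0.6 rad).
It also fails if it takes over 72 s, if anything falls off the work surface, if the arm or the gripper's body presses on something with over 40 N, if the wrist force passes 120 N, or if a joint passes its speed limit or range.

## Robot

A 6-joint arm with a two-finger parallel gripper is mounted at the origin on the work surface. World frame = base frame: x ahead of the robot, y to its left, z up, the work surface at z = 0. Lengths are in mm, angles in rad, forces in N, time in s.
With the tool pointing down it reaches from about 350 to 975 mm from the base axis. Payload 7.1 kg.
Tool frame: the origin (TCP) lies on the front face of the gripper's body, between the roots of the fingers; the fingertips stand 80 mm ahead of it and the grasp point (between the pads) lies 61 mm ahead of it (env.tips_ahead is the distance from the TCP to the fingertips, in mm); z points along the fingers, y is the direction in which the jaws open and shut (so a half turn about z gives the same grasp; the last joint's range is limited). The gripper opens to 88 mm and grips with 3 to 60 N. Pads are 20 mm wide; open, the fingers measure 115 mm over their backs; the gripper's body (75 mm by 178 mm) begins 61 mm behind the grasp point.
Start: joints at [-1.25, 0.423, 1.63, -0, 1.089, -0.019], TCP at [208.329, -589.241, 302.675] pointing down, gripper open.
Joint ranges: [-3, 3], [-0.9, 2.11], [0.09, 2.58], [-1.31, 4.45], [0.11, 2.69], [-2.54, 2.54]. Speed limits (rad/s): [2.39, 2.39, 3.01, 3.14, 3.14, 3.14].

## Interface

Orientations are given as a unit quaternion [x, y, z, w].
In Python, from station import env, set_gripper, viewer, workorder gives the robot as it stands. Calls block until the motion is done:
- env.reach(position, orientation): joint-space move of the TCP to a pose.
- env.move_l(position, rot=None, rate=150, f_stop=None): straight line of the TCP; rot=None keeps the orientation; rate is the mean speed in mm/s. With f_stop (N) it stops when the force on the tool has changed by that much, and returns True; else False.
- env.move_joints(angles): joint-space move.
- set_gripper(opening): finger opening in mm; the grip force is fixed at half the most; returns when the fingers have stopped.
- env.hold(seconds).
- env.ik(position, orientation): joint angles nearest the present ones, or None.
- env.read_state(): the state.
- viewer.camera(name): name is "scene" or "side" or "wrist"; returns the picture (384x512x3 uint8, blue, green, red); there is no depth.
- viewer.camera_params(name): a dict with "fx", "fy", "cx", "cy" (pixels), "pose" (4x4, takes a point from camera to world coordinates); the wrist camera has in their place "tool_from_camera" (4x4, takes a point from camera to tool coordinates, whose origin is the TCP and whose axes are the flange's). Camera axes: x right, y up, looking along -z (the intrinsics and any distortion apply to the point x, -y, -z); pixel columns grow to the right and rows downward; lengths in mm; the calibration is good to about 2 mm. A picture is of the moment at which its call begins: read the wrist's pose just before it. camera_params takes no time and is no camera call.
A pose or a line that the arm cannot do raises env.IKError and nothing moves.
- workorder.sign_off(): hands the job in, once; it reports no verdict.
The state is a dict: "time_s": time; "qpos": joint angles; "dq": joint speeds; "tau": joint torques, N m; "tool_pos": TCP position; "orientation": TCP orientation; "force": force on the tool from outside, world axes, zero at the start; "wrist_torque": the same for the moment, N m; "width": finger opening in mm.
Only numpy, scipy, OpenCV 4.12 (cv2) and the standard library are available. Lean on these libraries where they do the work, as an engineer would, in place of code of your own. Each camera call takes 0.05 s, during which the arm holds its last target. There are 200 camera calls.

## Working session

There is one attempt and no reset: what is moved stays moved. The work goes in short steps, each a Python script; the robot and the scene stay as the last script left them, time stands still between calls to the robot, and variables do not carry over. Pictures are saved under pics/ and viewed, about 8 in all and at most 12, crops included, and the job is handed in when it is done.

```bash
ls; mkdir -p pics; python3 - <<'E'
from station import env, set_gripper, viewer, workorder
import cv2
for n in ("scene","side"):
    im=viewer.camera(n); cv2.imwrite(f"pics/{n}0.png",cv2.resize(im,(800,600),interpolation=cv2.INTER_CUBIC)); cv2.imwrite(f"pics/{n}0_raw.png",im)
    print(viewer.camera_params(n))
print(viewer.camera_params("wrist")); print(env.read_state())
E
```

```text
pics
{'fx': 352.3042687736499, 'fy': 352.3042687736499, 'cx': 253.83378447161306, 'cy': 189.66728388875123, 'pose': array([[-7.68808536e-01, -3.26888634e-01,  5.49615552e-01,
         9.49224142e+02],
       [ 6.39425133e-01, -4.04124994e-01,  6.54078350e-01,
         4.76158592e+02],
       [ 8.30260355e-03,  8.54299017e-01,  5.19715554e-01,
         4.94812024e+02],
       [ 0.00000000e+00,  0.00000000e+00,  0.00000000e+00,
         1.00000000e+00]])}
{'fx': 451.8972842239456, 'fy': 451.8972842239456, 'cx': 254.85967848302772, 'cy': 180.56937409588645, 'pose': array([[-9.86253910e-01,  1.27405727e-01, -1.05218844e-01,
         4.62762895e+02],
       [-1.65223173e-01, -7.52187112e-01,  6.37899562e-01,
         6.05752504e+02],
       [ 2.12779870e-03,  6.46515529e-01,  7.62897859e-01,
         8.24972340e+02],
       [ 0.00000000e+00,  0.00000000e+00,  0.00000000e+00,
         1.00000000e+00]])}
{'fx': 267.5282333918441, 'fy': 267.5282333918441, 'cx': 256.3705233803862, 'cy': 192.54887868799187, 'tool_from_camera': array([[ 6.87202118e-04,  9.70581916e-01,  2.40770166e-01,
        
[... 248 characters left out ...]
        1.00000000e+00]])}
{'time_s': 0.1, 'qpos': array([-1.25001069e+00,  4.23763029e-01,  1.63060637e+00, -2.30579250e-05,
        1.08862214e+00, -1.89754129e-02]), 'dq': array([-0.00128322, -0.00373317, -0.00097226, -0.00111805,  0.00051189,
       -0.00014224]), 'tau': array([ 1.10083060e-03, -5.45608985e+01, -2.74325734e+01,  6.45272154e-02,
        1.87844055e-02, -3.03282638e-05]), 'tool_pos': array([ 208.19769883, -588.88237567,  301.98306108]), 'orientation': array([ 9.85603827e-01,  1.69069829e-01, -1.15244195e-04, -6.89959552e-04]), 'force': array([ 1.08299931, -0.25482322,  0.04412154]), 'wrist_torque': array([ 0.03423042, -0.02099089, -0.01711294]), 'width': 88.01496221247943}
```

View pics/scene0.png

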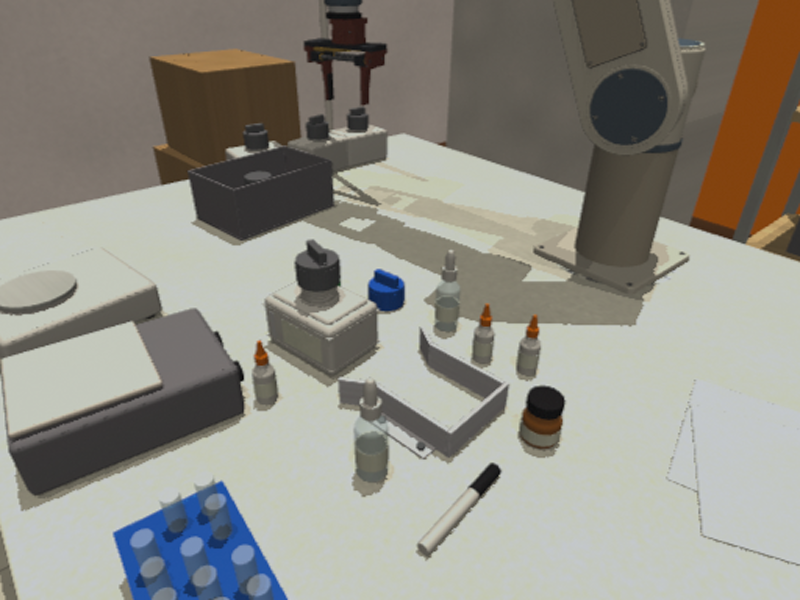

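View pics/side0.png

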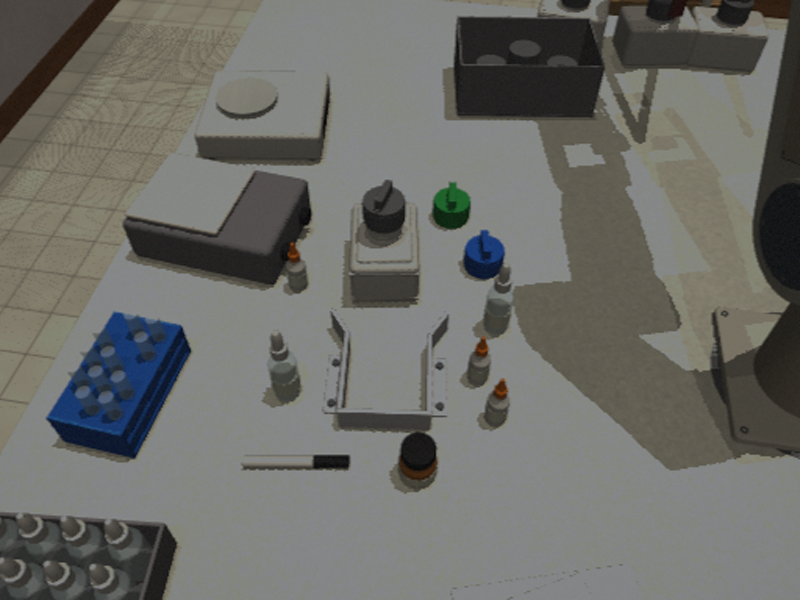

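The side view (800x600) shows the canister with its grey cap at (384,240) and the holder mouth facing it at (390,370). The look-alikes are the blue cap (485,255), the green cap (450,207), and the other capped canisters at top right (650-740,30). Only (384,210) is grey, on a canister and in line with the holder. I'll confirm with one enlarged crop.

```bash
cat > h.py <<'E'
import numpy as np, cv2
from scipy.spatial.transform import Rotation as R
from station import env, set_gripper, viewer, workorder
def ray(name,uv,T=None):
    p=viewer.camera_params(name); T=p["pose"] if T is None else T
    d=np.array([(uv[0]-p["cx"])/p["fx"],-(uv[1]-p["cy"])/p["fy"],-1])
    return T[:3,3],T[:3,:3]@d
def onplane(name,uv,z,T=None):
    o,d=ray(name,uv,T); return o+d*(z-o[2])/d[2]
def wristT():
    s=env.read_state(); T=np.eye(4); T[:3,:3]=R.from_quat(s["orientation"]).as_matrix(); T[:3,3]=s["tool_pos"]
    return T@viewer.camera_params("wrist")["tool_from_camera"]
def project(name,P,T=None):
    p=viewer.camera_params(name); T=p["pose"] if T is None else T
    c=T[:3,:3].T@(np.asarray(P,float)-T[:3,3]); return np.array([p["cx"]+p["fx"]*c[0]/-c[2],p["cy"]-p["fy"]*c[1]/-c[2]])
E
python3 - <<'E'
import cv2
im=cv2.imread("pics/side0_raw.png")[105:285,160:345]
im=cv2.convertScaleAbs(im,alpha=1.5)
cv2.imwrite("pics/crop1.png",cv2.resize(im,None,fx=3.3,fy=3.3,interpolation=cv2.INTER_CUBIC))
E
```

```text
(no output)
```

View pics/crop1.png

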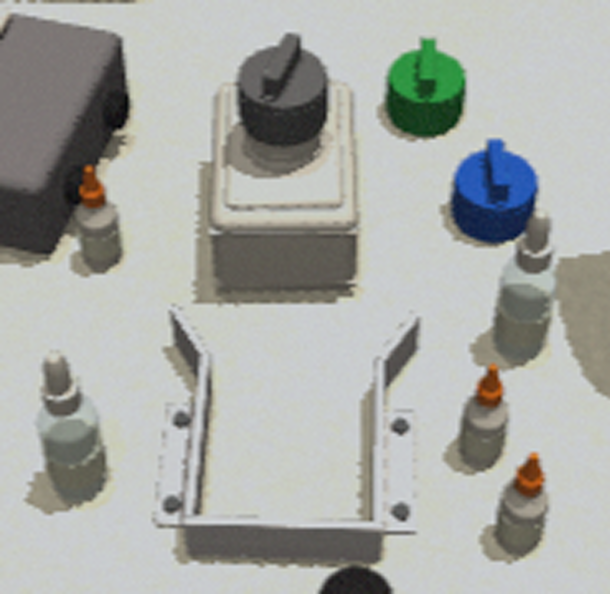

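The crop confirms it: the grey cap at crop (283,90) is on the canister, and the holder's back stop is at (285,522). I'm computing positions now.

```bash
python3 - <<'E'
from h import *
np.set_printoptions(precision=1,suppress=True)
f=lambda u,v,z:onplane("side",(160+u/3.3,105+v/3.3),z)
for n,a in dict(bL=(187,522,40),bR=(382,522,40),wLm=(209,362,40),wLb=(200,515,40),wRm=(379,365,40),wRb=(373,515,40),flL=(171,307,40),flR=(418,316,40),
 cbL=(215,290,0),cbR=(356,290,0),ctFL=(212,225,85),ctFR=(356,225,85),ctRL=(218,85,85),ctRR=(352,85,85),
 barA=(296,38,164),barB=(270,92,164),capc=(283,76,146),sqA=(100,258,0),drA=(78,490,0),drB=(520,350,0),sqB=(480,457,0),sqC=(520,545,0),blue=(493,228,0),green=(425,125,0)).items(): print(n,f(*a))
m=cv2.imread("pics/scene0_raw.png")
# scene: canister bottom front corner etc
for n,u in dict(canFrontBottom=(332,371,0),canRightTop=(377,313,85),canLeftTop=(267,300,85),holdBackL=(449,437,40),holdBackR=(507,384,40)).items():
    print(n,onplane("scene",(u[0]*.64,u[1]*.64),u[2]))
E
```

```text
bL [610.  172.5  40. ]
bR [495.1 153.1  40. ]
wLm [621.7  55.1  40. ]
wLb [603.3 166.5  40. ]
wRm [512.7  39.   40. ]
wRb [501.1 149.3  40. ]
flL [656.2  15.   40. ]
flR [492.6  -5.   40. ]
cbL [638.8 -35.2   0. ]
cbR [540.3 -51.9   0. ]
ctFL [634.  -22.6  85. ]
ctFR [540.4 -38.5  85. ]
ctRL [ 657.6 -154.    85. ]
ctRR [ 562.8 -170.1   85. ]
barA [ 595.2 -125.5  164. ]
barB [602.7 -72.1 164. ]
capc [ 600.9 -107.   146. ]
sqA [726.7 -50.3   0. ]
drA [691.1 139.3   0. ]
drB [421.6 -18.5   0. ]
sqB [440.6  72.    0. ]
sqC [410.1 131.8  -0. ]
blue [ 449.7 -126.4    0. ]
green [ 511.4 -224.1    0. ]
canFrontBottom [626.6 -48.    0. ]
canRightTop [564.6 -22.8  85. ]
canLeftTop [ 664.5 -147.1   85. ]
holdBackL [616.5 173.9  40. ]
holdBackR [496.  155.2  40. ]
```

```bash
cat >> h.py <<'E'
HX=np.array([-.160,.987,0]); HX/=np.linalg.norm(HX); HO=np.array([563.,90,0]); CO=np.array([598.7,-96.3,0])
def down(yaw):  # tool x at world yaw, z down
    x=np.array([np.cos(yaw),np.sin(yaw),0]); z=np.array([0,0,-1.]); return R.from_matrix(np.c_[x,np.cross(z,x),z]).as_quat()
YH=np.arctan2(HX[1],HX[0])
def snap(n,f,box=None,s=1.5):
    im=viewer.camera(n); cv2.imwrite(f"pics/{f}_raw.png",im); c=im if box is None else im[box[1]:box[3],box[0]:box[2]]
    cv2.imwrite(f"pics/{f}.png",cv2.resize(c,None,fx=s,fy=s,interpolation=cv2.INTER_CUBIC)); return im
E
python3 - <<'E'
from h import *
np.set_printoptions(precision=2,suppress=True)
q=down(YH); p=CO-110*HX
env.reach(p+[0,0,290],q); set_gripper(58)
env.move_l(p+[0,0,122],rate=200)
print(env.read_state()["force"], env.read_state()["qpos"])
a=CO-84*HX+[0,0,122]; env.move_l(a,rate=100)
m=HO-105*HX+[0,0,122]; print(env.move_l(m,rate=70,f_stop=25),env.read_state()["force"])
e=HO-74*HX+[0,0,122]; r=env.move_l(e,rate=35,f_stop=14); s=env.read_state()
print(r,s["force"],(s["tool_pos"]-HO)[:2]@HX[:2],s["time_s"])
snap("side","push",(160,105,345,285),3.3)
E
```

```text
[-0.   -0.02 -0.22] [-0.34  0.69  1.66  0.    0.79 -0.5 ]
True [ 0.04 -0.12 -0.16]
True [ 1.23 -2.51 -0.84] -204.32357858647757 6.0417
```

View pics/push.png

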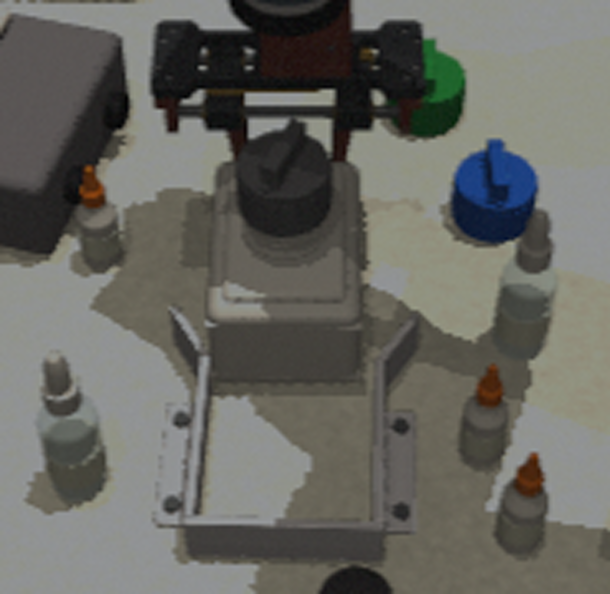

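The canister has entered the flares at crop (285,350), but the push stopped early on a force blip. I'll carry on, with the force logged in small steps.

```bash
python3 - <<'E'
from h import *
np.set_printoptions(precision=1,suppress=True)
for d in (-190,-175,-160,-140,-120,-100,-88,-80,-76,-73):
    r=env.move_l(HO+d*HX+[0,0,122],rate=45,f_stop=32); s=env.read_state(); t=(s["tool_pos"]-HO)[:2]@HX[:2]
    print(d,r,t.round(1),s["force"],s["wrist_torque"],s["time_s"])
    if r: break
snap("side","push2",(160,105,345,285),3.3)
E
```

```text
-190 True -203.6 [ 1.3 -7.3 -0.5] [-1.  -0.1 -0.3] 6.3167
```

```bash
python3 - <<'E'
from h import *
np.set_printoptions(precision=1,suppress=True)
im=cv2.imread("pics/push2_raw.png")[150:240,205:295]
cv2.imwrite("pics/push2b.png",cv2.resize(cv2.convertScaleAbs(im,alpha=1.6),None,fx=6.6,fy=6.6,interpolation=cv2.INTER_CUBIC))
E
```

```text
(no output)
```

View pics/push2b.png

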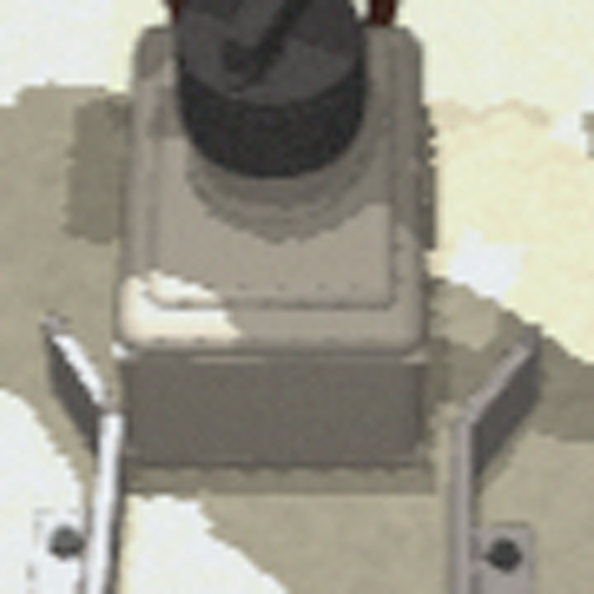

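The canister's front left corner (125,465) bears on the left flare's end, with about 11 mm free at right (418 to 452). It needs about 5 mm to the right, so I'll push diagonally: pad friction then helps the flare instead of opposing it.

```bash
cat >> h.py <<'E'
HY=np.array([-HX[1],HX[0],0])
def rel():
    s=env.read_state(); d=s["tool_pos"]-HO; f=s["force"]; return np.round([d@HX,d@HY,f@HX,f@HY,f[2],s["time_s"]],1)
E
python3 - <<'E'
from h import *
print(rel())
a,l=rel()[:2]
for k in range(1,6):
    r=env.move_l(HO+(a+1.6*k)*HX+(l+3*k)*HY+[0,0,122],rate=20,f_stop=45); print(r,rel())
    if r: break
snap("side","push3",(205,150,295,240),6.6)
E
```

```text
[-203.7   -2.1   -5.5   -0.3   -0.9    6.4]
False [-2.034e+02  6.000e-01 -8.700e+00 -1.000e-01 -4.000e-01  6.700e+00]
False [-2.026e+02  3.200e+00 -1.210e+01  2.000e-01  4.000e-01  7.000e+00]
False [-201.9    5.9  -16.5    2.2    1.9    7.3]
False [-201.1    8.7  -21.9    2.6    3.9    7.6]
False [-200.3   11.5  -24.9    3.8    4.2    7.9]
```

View pics/push3.png

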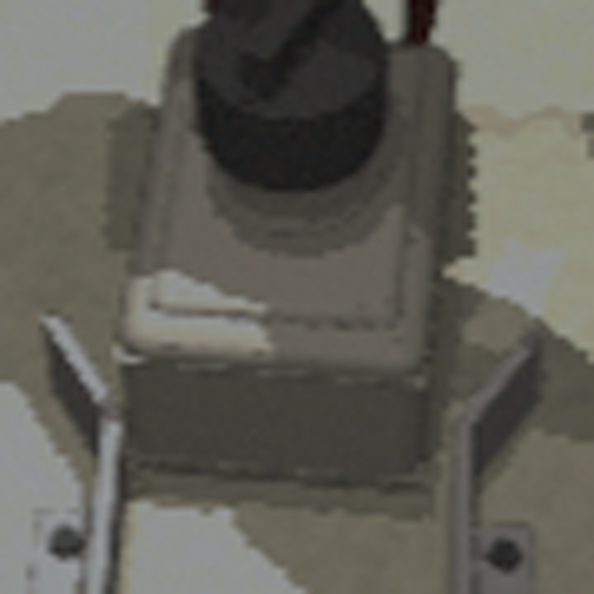

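The canister stuck on the flare and pivoted: its rear swung right, to a yaw of about 0.1. I'll back off and nudge its front left side rightward, with closed fingers tilted so the body stays clear of the cap.

```bash
python3 - <<'E'
from h import *
np.set_printoptions(precision=1,suppress=True)
c=[onplane("side",(205+u/6.6,150+v/6.6),85) for u,v in ((122,345),(428,362),(455,50),(172,35))]
for p in c: print("corner",(p-HO)@HX,(p-HO)@HY)
m=np.mean(c,0); print("centre",(m-HO)@HX,(m-HO)@HY, "yaw", ((c[0]+c[1]-c[2]-c[3])/2@HY)/140)
t=np.radians(15); z=np.array([0,0,-1])*np.cos(t)+HY*np.sin(t); x=-(HY*np.cos(t)+np.array([0,0,1])*np.sin(t))
q=R.from_matrix(np.c_[x,np.cross(z,x),z]).as_quat()
for al,la in ((-88,-85),(-88,-55)):
    tip=HO+al*HX+la*HY+[0,0,48]; tcp=tip-80*z; print(tcp,env.ik(tcp,q), env.ik(tcp+[0,0,170],q))
print(env.read_state()["qpos"])
E
```

```text
corner -42.82218220749449 -49.70422328717499
corner -36.82120712315992 45.79956137317211
corner -169.8594386318512 57.127659520520524
corner -176.17179148706393 -39.32518584648963
centre -106.41865486239237 3.474452940007057 yaw -0.07752548424297771
[681.4  20.  125.3] [ 0.   0.8  1.4 -0.   1.2  1.5] [ 0.   0.6  1.4 -0.   1.4  1.4]
[651.8  15.2 125.3] [ 0.   0.8  1.5 -0.   1.1  1.5] [ 0.   0.6  1.4 -0.   1.4  1.4]
[-0.2  0.6  1.8 -0.   0.7 -0.3]
```

```bash
python3 - <<'E'
from h import *
t=np.radians(15); z=np.array([0,0,-1])*np.cos(t)+HY*np.sin(t); x=-(HY*np.cos(t)+np.array([0,0,1])*np.sin(t))
q=R.from_matrix(np.c_[x,np.cross(z,x),z]).as_quat()
P=lambda la:HO-88*HX+la*HY+[0,0,48]-80*z
p=env.read_state()["tool_pos"]
env.move_l(p-30*HX,rate=120); env.move_l(p-30*HX+[0,0,170],rate=250)
env.reach(P(-80)+[0,0,170],q); set_gripper(5)
env.move_l(P(-80),rate=200); env.hold(.1); f0=rel(); print(f0)
c=None
for la in np.arange(-70,-44,1.0):
    env.move_l(P(la),rate=40); f=rel(); df=abs(f[3]-f0[3])
    if c is None and df>2: c=la; print("contact",la,f)
    if c is not None and la>=c+4: break
print(la,rel())
env.move_l(P(-80),rate=120); env.move_l(P(-80)+[0,0,170],rate=250); print(rel())
snap("side","nudge",(205,150,295,240),6.6)
E
```

```text
[-8.810e+01 -1.017e+02  1.000e-01  4.000e-01 -4.000e-01  1.290e+01]
contact -61.0 [-88.  -82.    0.4  -1.8  -0.8  15.6]
-57.0 [-88.  -77.6   0.9  -1.6   0.   16.6]
[-88.  -99.7   0.3   0.4  -1.   17.8]
```

View pics/nudge.png

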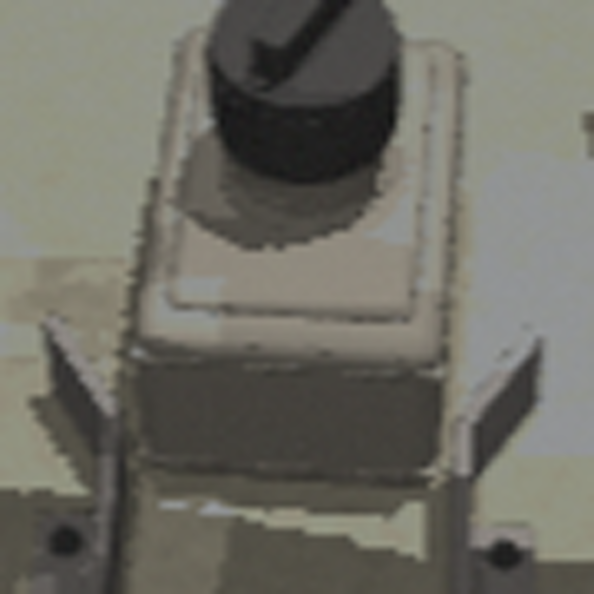

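Its front now sits centred between the walls: 135 to 445 px, with gaps of about 2 mm each side and a small yaw left. I'm pushing on with the pads matched to that yaw and straightening as it goes.

```bash
python3 - <<'E'
from h import *
def P(al,z=122):  # holder centreline: lateral +2.5 at -85, 0.9 at 0
    return HO+al*HX+(0.9-0.02*al)*HY+[0,0,z]
p=P(-235)+3*HY
env.reach(p+[0,0,160],down(YH-.06)); set_gripper(58); env.move_l(p,rate=200); print(rel())
def go(al,off,yaw,fs=35):
    r=env.move_l(P(al)+off*HY,rot=down(YH+yaw),rate=40,f_stop=fs); print(al,r,rel()); return r
for al,off,yaw in ((-202,3,-.06),(-185,2,-.055),(-165,1.5,-.045),(-145,1,-.035),(-125,0,-.025),(-105,0,-.02),(-90,0,-.02),(-82,0,-.02),(-76,0,-.02),(-70,0,-.02)):
    if go(al,off,yaw): break
snap("side","push4",(160,105,345,285),3.3)
E
```

```text
[-2.353e+02  7.900e+00 -2.000e-01  3.000e-01  9.000e-01  2.130e+01]
-202 False [-202.1    7.9    0.    -0.5   -0.4   22.2]
-185 False [-184.5    6.8    0.4   -0.9    0.9   22.8]
-165 False [-1.645e+02  5.700e+00  1.000e-01  8.000e-01  0.000e+00  2.350e+01]
-145 False [-144.4    5.1    0.9    0.3   -0.3   24.1]
-125 False [-124.5    3.5   -0.4   -0.5   -0.3   24.8]
-105 False [-104.5    3.2   -0.6   -0.3   -0.7   25.4]
-90 False [-89.5   3.    0.2  -0.2  -1.1  26. ]
-82 False [-82.2   2.7  -5.2   1.1  -0.1  26.3]
-76 True [-81.7   2.7  -6.7  -0.3  -0.7  26.5]
```

View pics/push4.png

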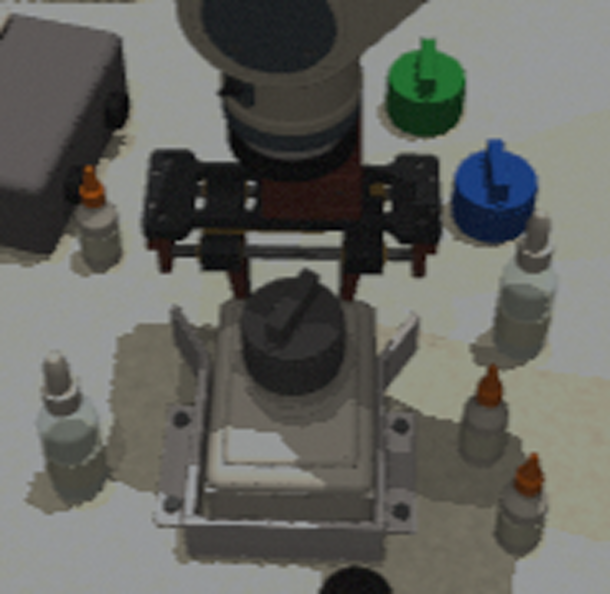

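The canister is at the back stop: it stopped hard at -81.7 with straight sides, and the bystanders are unmoved. I'm backing off and looking at the cap from above with the wrist camera.

```bash
python3 - <<'E'
from h import *
p=env.read_state()["tool_pos"]
env.move_l(p-28*HX,rate=120); env.move_l(p-28*HX+[0,0,178],rate=250)
env.reach(HO+.9*HY+[0,0,300],down(YH-.3)); env.hold(.15)
T=wristT(); np.save("Tw.npy",T); im=snap("wrist","w1"); print(rel(), env.read_state()["qpos"].round(2))
for z in (146,164): print(z,project("wrist",[*(HO+.9*HY)[:2],z],T))
E
```

```text
[-1.1  1.   0.1 -0.4 -0.4 28.5] [ 0.14  0.35  1.76 -0.    1.04  0.28]
146 [257.53112181 199.04840083]
164 [257.57554007 204.68348877]
```

View pics/w1.png

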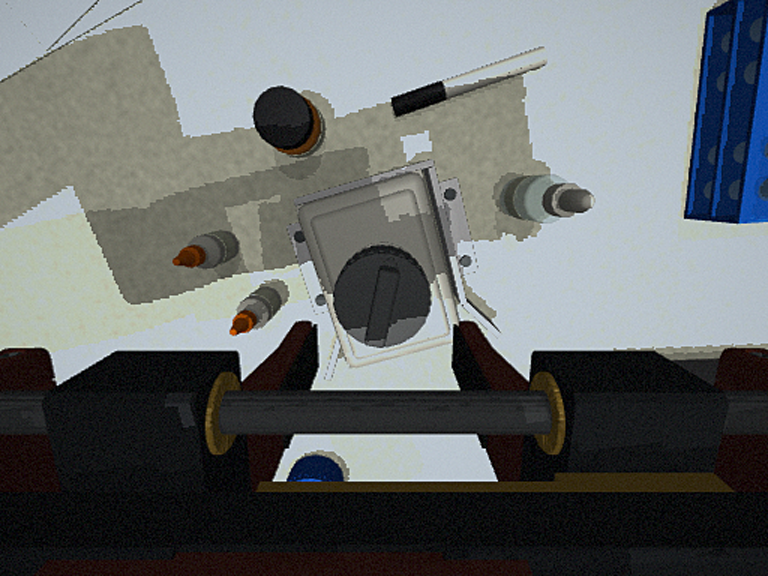

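The cap's top is at (382,297), with bar ends at (389,266) and (375,344). The canister sits square against the stop and the bystanders are in place. I'm aligning on the bar and going astride it loosely.

```bash
python3 - <<'E'
from h import *
T=np.load("Tw.npy")
a=onplane("wrist",(389.5/1.5,266.5/1.5),164,T); b=onplane("wrist",(375.5/1.5,344.5/1.5),164,T)
c=(a+b)/2; d=a-b; yaw=np.arctan2(d[1],d[0]); k=onplane("wrist",(382/1.5,297/1.5),146,T)
print(c,k,np.linalg.norm(d),"yaw",yaw,"rel holder",yaw-YH+.02)
c=(c+k)/2; np.save("cap.npy",[c[0],c[1],yaw])
set_gripper(34)
env.reach([c[0],c[1],262],down(yaw)); 
r=env.move_l([c[0],c[1],231],rate=60,f_stop=4); print(r,env.read_state()["force"])
set_gripper(14.5); env.hold(.1); s=env.read_state(); print(s["width"],s["force"],s["wrist_torque"],s["time_s"],s["qpos"].round(2))
snap("wrist","w2")
E
```

```text
[559.91135676  90.50231824 164.        ] [559.67085932  91.19242278 146.        ] 46.34354914984651 yaw 1.2598569738775178 rel holder -0.4516487303265295
False [ 0.16733037 -0.24570548  0.18951066]
14.30279611151164 [ 0.76156421  0.38505041 -0.34854323] [-0.01554565 -0.0394504   0.05010006] 30.6833 [ 0.14  0.43  1.81 -0.    0.9   0.45]
```

View pics/w2.png

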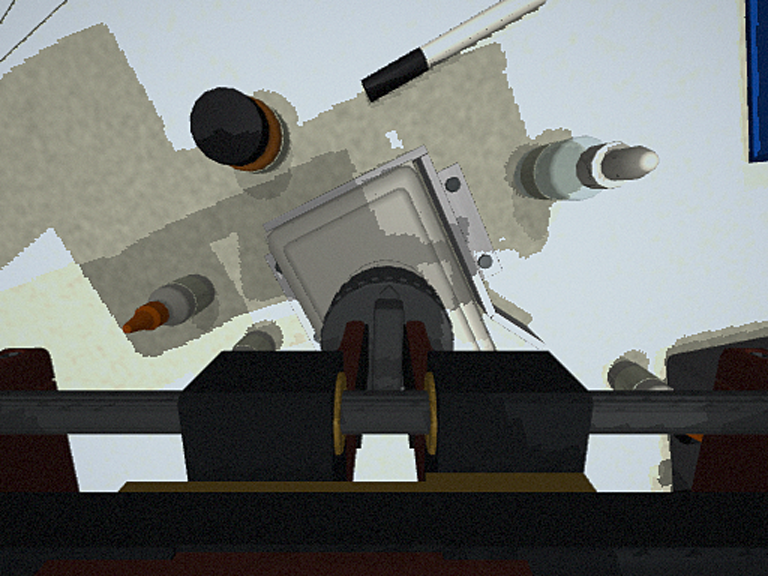

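The fingers are astride the bar, and the pointer shows at (388,290), the far end. I'm turning backward in steps and tracking the pointer in the wrist image for the drop.

```bash
cat >> h.py <<'E'
def turn(yaw,z,rate=20):
    cx,cy,_=np.load("cap.npy"); env.move_l([cx,cy,z],rot=down(yaw),rate=rate)
def capshift(im,ref):
    t=cv2.cvtColor(ref[175:222,225:292],cv2.COLOR_BGR2GRAY); g=cv2.cvtColor(im[155:242,205:312],cv2.COLOR_BGR2GRAY)
    m=cv2.matchTemplate(g,t,cv2.TM_CCOEFF_NORMED); _,v,_,(x,y)=cv2.minMaxLoc(m)
    f=lambda a,b,c:(a-c)/(2*(a-2*b+c)) if (a-2*b+c) else 0
    dy=y+(f(m[y-1,x],m[y,x],m[y+1,x]) if 0<y<m.shape[0]-1 else 0)-20
    return round(dy,2),x-20,round(v,2)
E
python3 - <<'E'
from h import *
y0=np.load("cap.npy")[2]; ref=cv2.imread("pics/w2_raw.png")
for k in range(1,13):
    turn(y0+.15*k,231); im=viewer.camera("wrist"); cv2.imwrite(f"pics/b{k}_raw.png",im); s=env.read_state()
    print(round(.15*k,2),capshift(im,ref),s["force"].round(1),s["wrist_torque"][2].round(3),round(s["time_s"],2))
print(s["qpos"].round(2))
E
```

```text
0.15 (np.float32(-0.75), -1, 0.94) [0.9 0.1 0. ] -0.024 31.08
0.3 (np.float32(-0.59), -1, 0.93) [-0.4  1.1  0.1] -0.037 31.43
0.45 (np.float32(-0.53), -1, 0.92) [-0.5  0.3 -0.2] -0.008 31.78
0.6 (np.float32(-0.45), -1, 0.92) [ 0.5 -1.   0.6] 0.006 32.13
0.75 (np.float32(-0.34), -1, 0.91) [ 0.5 -0.  -0.1] 0.029 32.48
0.9 (np.float32(-0.25), -1, 0.91) [-0.  -0.4  0.1] 0.055 32.83
1.05 (np.float32(-0.37), -1, 0.9) [-0.8  0.  -0.1] -0.0 33.18
1.2 (np.float32(-0.71), -2, 0.9) [-1.1 -0.3  0.8] -0.021 33.53
1.35 (np.float32(-1.52), -3, 0.88) [ 0.   1.1 -0. ] 0.057 33.88
1.5 (np.float32(-1.85), -2, 0.8) [-1.4 -0.6  0.1] -0.0 34.23
1.65 (np.float32(-2.08), -2, 0.77) [-0.6 -0.5 -0.4] -0.029 34.58
1.8 (np.float32(-2.79), -2, 0.77) [-0.3 -0.2 -0.7] -0.043 34.93
[ 0.14  0.43  1.81  0.    0.9  -1.34]
```

```bash
python3 - <<'E'
import cv2,numpy as np
t=[cv2.resize(cv2.convertScaleAbs(cv2.imread(f"pics/{n}_raw.png")[165:240,215:305],alpha=1.5),None,fx=2.9,fy=3.9,interpolation=cv2.INTER_CUBIC) for n in ("b1","b6","b8","b9","b10","b12")]
m=np.vstack([np.hstack(t[:3]),np.hstack(t[3:])])
for r in (0,292):
    for y in range(0,292,39): m[r+y,::6]=(0,255,255)
cv2.imwrite("pics/mont.png",m); print(m.shape)
E
```

```text
(584, 783, 3)
```

View pics/mont.png

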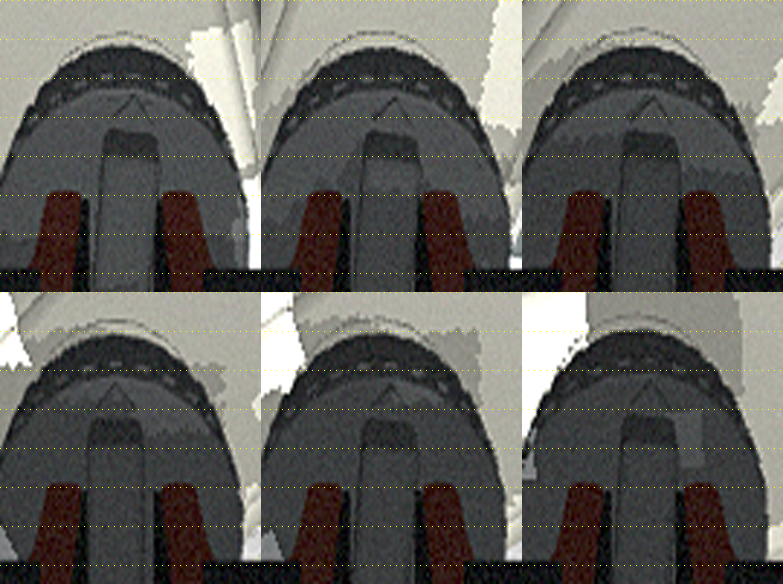

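The bar's end steps up the picture between 1.2 and 1.35 rad of turn (montage 132 to 126 px, about 4 mm lower). That is the drop, at about 1.3 rad on the tool. Now I'll go forward, with one regrip at half a turn.

```bash
python3 - <<'E'
from h import *
cx,cy,y0=np.load("cap.npy"); A=y0+1.8; done=0
def fwd(base,total):
    global done
    n=int(np.ceil(total/.4)); s0=done
    for k in range(1,n+1):
        done=s0+total*k/n; turn(base-total*k/n,231-2.4*done,rate=1.8)
        if k in(1,n): s=env.read_state(); print(round(done,2),s["force"].round(1),s["wrist_torque"][2].round(2),s["qpos"][5].round(2),s["time_s"])
fwd(A,3.75)
b=A-3.75; z=231-2.4*3.75
set_gripper(34); env.move_l([cx,cy,z+24],rate=80); env.reach([cx,cy,z+24],down(b+np.pi))
print(env.move_l([cx,cy,z],rate=60,f_stop=5)); set_gripper(14.5); s=env.read_state(); print(s["width"],s["force"].round(1),s["time_s"])
fwd(b+np.pi,3.1)
snap("wrist","w3"); snap("side","end",(160,105,345,285),3.3)
E
```

```text
0.38 [-0.3  0.  -0.4] 0.05 -0.97 35.4583
3.75 [ 0.3 -0.2 -0.1] -0.01 2.4 40.1833
False
14.324233098524589 [-0.9  0.2  0.4] 44.8833
4.14 [-0.5 -0.6 -0.7] 0.04 -0.36 45.425
6.85 [ 1.3 -0.7  0.4] 0.01 2.36 49.1583
```

```bash
python3 - <<'E'
import cv2,numpy as np
f=lambda n:cv2.resize(cv2.convertScaleAbs(cv2.imread(f"pics/{n}_raw.png")[165:240,215:305],alpha=1.5),None,fx=2.9,fy=3.9,interpolation=cv2.INTER_CUBIC)
w=np.vstack([f("b12"),f("w3")])
for r in (0,292):
    for y in range(0,292,39): w[r+y,::6]=(0,255,255)
e=cv2.resize(cv2.imread("pics/end_raw.png")[150:285,185:310],(540,584),interpolation=cv2.INTER_CUBIC)
e=cv2.convertScaleAbs(e,alpha=1.3)
m=np.hstack([w,e]); m=m[:,:800]; cv2.imwrite("pics/fin.png",m); print(m.shape)
E
```

```text
(584, 800, 3)
```

View pics/fin.png

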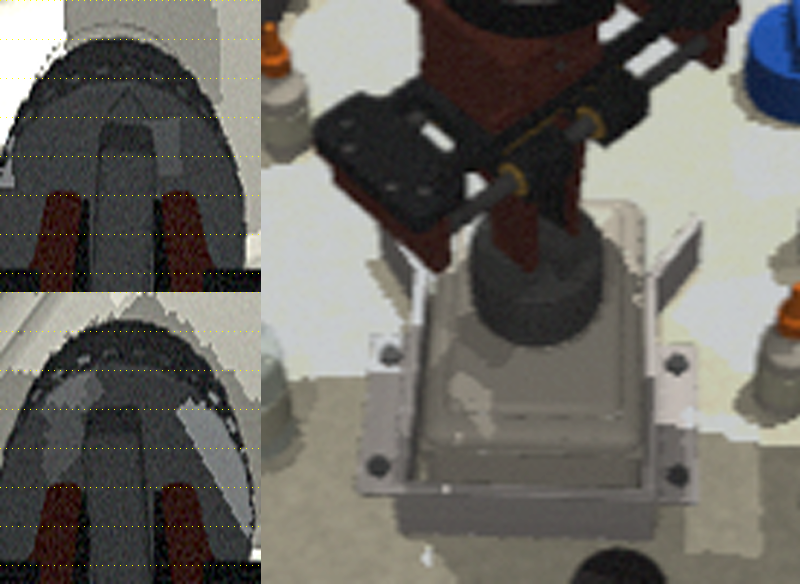

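```bash
python3 - <<'E'
from h import *
cx,cy,_=np.load("cap.npy")
for h in (155,145,142,140,138,136,134): print(h, project("side",[cx+.1*30,cy+29.5,h-46]).round(1))
# skirt's dark/bright edge on the column through the cap axis, before (push4) and now (end)
for n in ("push4","end"):
    g=cv2.cvtColor(cv2.imread(f"pics/{n}_raw.png"),cv2.COLOR_BGR2GRAY).astype(float)
    for c in (244,250,254):
        p=g[205:245,c-2:c+3].mean(1); print(n,c,p.round().astype(int)[8:36])
E
```

```text
155 [244.4 224.9]
145 [244.5 227.9]
142 [244.5 228.8]
140 [244.6 229.3]
138 [244.6 229.9]
136 [244.6 230.5]
134 [244.6 231.1]
push4 244 [ 41  34  34  33  32  31  33  31  33  33  34  49  65  67  74  73  78  79
  76  80  94 102 101 125 135 136 145 150]
push4 250 [ 47  32  34  32  31  32  32  31  32  33  33  37  64  65  70  73  79  80
  73  79  79  96 102 101 102 102 102 102]
push4 254 [ 35  32  34  31  31  30  30  30  31  33  38  58  64  65  68  78  78  77
  79  79  90 100 102 102 102 102 102 102]
end 244 [34 34 32 33 34 35 37 33 34 32 32 31 31 32 32 34 44 70 76 78 81 81 81 81
 80 81 80 81]
end 250 [36 36 36 39 39 40 42 32 36 33 33 32 32 32 32 34 34 68 73 80 81 81 81 80
 81 80 81 81]
end 254 [33 35 40 40 40 38 36 34 33 32 32 32 33 31 31 38 58 74 80 80 80 81 81 81
 81 81 81 80]
```

The skirt's lower edge moved 5.05 px down in the side view. That is 17 mm below the start, so the bar is at about 138 mm, which is one turn. I'm gripping firmly, checking and handing in.

```bash
python3 - <<'E'
from h import *
set_gripper(8); env.hold(.8); s=env.read_state(); print(s["width"],s["force"].round(1),s["wrist_torque"].round(2),s["time_s"])
im=viewer.camera("side"); cv2.imwrite("pics/grip_raw.png",im)
a=cv2.imread("pics/end_raw.png"); g=lambda i:cv2.cvtColor(i,cv2.COLOR_BGR2GRAY).astype(np.float32)
def sh(y0,y1,x0,x1): return cv2.phaseCorrelate(g(a)[y0:y1,x0:x1],g(im)[y0:y1,x0:x1])
print("canister shift",sh(225,270,215,285)); print(g(im)[213:241,248:253].mean(1).astype(int))
if 10<s["width"]<13.5: workorder.sign_off(); print("signed",env.read_state()["time_s"])
E
```

```text
11.570985535758528 [-2.  -1.4 -0.6] [-0.18  0.48 -0.05] 50.2833
canister shift ((-0.04830552430440349, 0.4849022700463834), 1.0079830861385957)
[34 35 37 38 40 40 38 33 33 33 32 31 32 33 32 33 36 70 76 80 81 80 80 80
 81 80 80 81]
the job is handed in; nothing more can be done
the job is handed in; nothing more can be done
```

I handed the job in at about 50 s. The canister is home against the back stop, and the cap is one turn started and still gripped by its finger bar.

- **Push:** The first push caught the front left corner of the canister on the holder's left flare. My attempt to free it with a diagonal push only turned the canister slightly. I then nudged its front from the left side and pushed it in, and it stopped hard at the back stop. From above it looked square in the holder.
- **Drop:** Turning the cap backward, I saw it drop at about 1.3 rad of tool turn, as a step of about 4 mm in the wrist images against the 5 mm expected. The forces stayed within about 1.5 N, so I went by the pictures and not by feel. I turned on to 1.8 rad before reversing.
- **Forward turn:** I turned the tool 6.85 rad forward, with one regrip. About 0.6 rad of that undid the extra backward turn and the finger slack, which leaves one full turn from the drop.

**Last checks:**
- In the side view the cap's lower edge was about 17 mm below its starting height. That puts the bar at about 138 mm, assuming it started near 155 mm.
- The grip closed on the bar at 11.6 mm, with about 2.5 N on the wrist.
- After gripping, the cap's edge in the side image was unchanged. The canister region shifted about 0.5 px, roughly 1 mm.
- The bystanders visible in the last picture looked untouched. I did not measure their positions afterwards.

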